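# Put the under-sink cleaning kit back in its marked places

### The arm

A 7-joint arm with a two-finger parallel gripper is mounted at the origin on the work surface. World frame = base frame: x ahead of the robot, y to its left, z up, the work surface at z = 0. Lengths are in m, angles in rad, forces in N, time in s.
With the tool pointing down it reaches from about 0.35 to 0.9 m from the base axis. Payload 8.1 kg.
Tool frame: the origin (TCP) lies midway between the tips of the shut fingers; the grasp point (between the pads) lies arm.grasp_offset behind it (arm.grasp_offset is the distance from the TCP to the grasp point, in m); z points along the fingers, y is the line along which they close (so a half turn about z gives the same grasp; the last joint's range is limited). The gripper opens to 92 mm and grips with 3 to 60 N. Pads are 19 mm wide; open, the fingers measure 130 mm over their backs; the gripper's body (75 mm by 190 mm) begins 47 mm behind the grasp point.
Start: joints at [1.053, 0.434, 0.025, 1.573, -0.012, 1.134, -0.075], TCP at [0.252, -0.572, 0.227] pointing down, gripper open.
Joint ranges: [-2.62, 2.62], [-0.44, 2.09], [-1.27, 1.32], [0.08, 2.57], [-1.32, 4.46], [0.12, 2], [-2.74, 2.74]. Speed limits (rad/s): [2.22, 2.22, 3.01, 3.01, 3.14, 3.14, 3.14].

### API

Orientations are given as a rotation vector (axis times angle).
In Python, from cell import observe, imaging, arm gives the robot as it stands.
- The arm moves only by the tool apply_moves, never from a script. Its argument "commands" is a list of rows, each a list of 5 numbers: the opening in per cent of the stroke, from 0 (shut) to 100 (fully open), then the shift along the world's x, y, z in units of 0.06 m (1.0 is 0.06 m), then the turn about the world's z in units of 0.5 rad (1.0 is 0.5 rad). A call has 1 to 12 rows; each row shifts and turns the commanded pose from where the row before left it; what a row does not reach is not made up. A row lasts 1/8 s, in which the tool goes at most 62.5 mm and 10.7 degrees, less where a joint would pass 70% of its speed; a pose out of reach is approached as far as the arm can. A call with a number of a shift or a turn outside -1 to 1 is refused whole. A call with a gripper value outside its range is refused whole. The fingers move at their own pace and stop on an object; "newtons" is the grip in N (left out, the last holds). Time passes only in rows, so rows that do not move let the fingers close. It gives the time, the measured TCP pose, the force, the opening and the grip force at its end, in the units of the state.
- observe(): the state, without advancing time (a new reading comes with each control period).
- imaging.get_image(name): name is "scene" or "top" or "wrist"; returns (picture, depth): 400x640x3 uint8, red, green, blue; 400x640 float32, m along the optical axis (not along the pixel's ray), 0 where there is no reading.
- imaging.camera_params(name): a dict with "camera_matrix" (3x3 intrinsics, pixels), "origin" and "rotation" of the camera in the world; the wrist camera has in their place "tool_from_camera" (4x4, takes a point from camera to tool coordinates, whose origin is the TCP and whose axes are the flange's). Camera axes: x right, y up, looking along -z (the intrinsics and any distortion apply to the point x, -y, -z); pixel columns grow to the right and rows downward; lengths in m; the calibration is good to about 2 mm. A picture is of the moment at which its call begins: read the wrist's pose just before it. camera_params takes no time and is no camera call.
- arm.sign_off(): hands the job in; it is judged then, once.
The state is a dict: "clock": time; "joints": joint angles; "dq": joint speeds; "joint_efforts": joint torques, N m; "position": TCP position; "ee_rot": TCP orientation; "force": force on the tool from outside, world axes, zero at the start; "ft_torque": the same for the moment, N m; "width": opening from 0.0 (shut) to 1.0 (fully open); "gripper_force": force on a finger pad.
Only numpy, scipy, OpenCV 4.12 (cv2) and the standard library are available. Lean on these libraries where they do the work, as an engineer would, in place of code of your own. Each camera call takes 0.05 s, during which the arm holds its last target. There are 200 camera calls.

### The job

Tidy the shelf: press the release pad of the kit box so that its sprung lid pops up, lay each of the brushes and the soap bar that are out flat in the bay that carries its own picture label, and then shut the lid until it latches. Stand each bottle that is out upright on the bottom of the sleeve holder that fits it (spray bottle in the wide one, slim bottle in the narrow one). Leave the soap dish, the dustpan and the small tin where they are.

Things in the scene. Friction and masses are not known exactly. Their poses are not given: they have to be found in the camera images.
- kitbox: Fixed low grey tray box, 180 (x) by 255 (y) mm; origin: centre of its underside, on the shelf. Walls and ribs 15 mm high, floor 5 mm thick. Three equal bays 160 (x) by 70 mm (y), centres at y = -87.5, -12.5, +62.5 mm. A 12 mm high apron along its +x side, outside the lid, has a picture label at the end of each bay. Hinge of the white lid along the +y edge, release pad out from the -y edge.
- lid (a joint): Angle of the lid (rad): 0 shut, 1.6 wide open at its stop (upright). Shut, the release's hook holds it. Once let go a weak spring opens it by itself in about 2 s and keeps it open. Pushing the free edge back to 0 takes about 1 N, and 2 to 5 N in the last 10 mm, where it snaps under the hook.
- lid_hinge (a point): Point on the lid's hinge line, at the middle of its length, fixed to the box (axes as the box: hinge along x). It lies at y = +127.5 mm, z = 18 mm in the box's frame.
- lid_front (a point): Point of the lid on its outer top face, middle of the free edge. The lid is a hood 180 (x) by 255 (y) mm, 66 mm deep, walls 3 to 4 mm, open below. Shut: top 84 mm above the shelf, this point at y = -127.5 mm in the box's frame. Open: the hood stands upright, this point about 270 mm up, and reaches 66 mm behind the hinge line (+y); push it from behind to shut it.
- release (a joint): Angle of the release rocker (rad): 0 at rest, 0.26 fully pressed. The lid is let go at about 0.1.
- pad (a point): The place to press on the black release pad: centre of its ribbed patch, on its upper face, 26 mm above the shelf, 60.5 mm out from the lid's front face. The pad (45 mm wide, 60 mm long) is pressed straight down: 7 mm there takes about 4 N and frees the lid, the stop is at 11 mm and 5 N; it springs back.
- slot_brush (a point): Centre of the bay floor of the bay whose label shows the scrub brush from the side (a thick bar with bristles and a bow handle); x along the bay's length. Which bay it is changes from start to start.
- slot_knob (a point): The same for the bay whose label shows a circle in a ring (the knob brush from above).
- slot_soap (a point): The same for the bay whose label shows a plain oblong (the soap bar).
- brush_c (a point): Centre of the scrub brush, 31 mm above its underside, z up, x along its length. Wooden back 130 by 48 mm above pale bristles, top of the back 28 mm up; a raised wooden bow handle on top, a bar 90 long by 22 wide by 18 mm high, its top 62 mm above the underside: grip the bar across its 22 mm. 160 g.
- knob_c (a point): Centre of the round knob brush, 31 mm above its underside, z up. Round base 60 mm across and 23 mm high, on it an upright wooden knob 28 mm across up to 62 mm. 130 g.
- soap_c (a point): Centre of the washing-soap bar, a plain pale block 105 (x) by 40 (y) by 46 (z) mm; its underside is 23 mm below. 220 g.
- spray_c (a point): Centre of the closed blue spray bottle, half-way up (94 mm above its underside), z up. Body 56 mm across and 115 mm high, neck 28 mm across, on top a white spray head 60 mm long (x, from -26 to +34), 24 mm wide (y) and 32 mm high, its top 188 mm above the underside: grip the head across its 24 mm. 320 g.
- slim_c (a point): Centre of the closed slim white bottle, half-way up (90 mm above its underside), z up. Body 40 mm across and 135 mm high, grey cap 28 mm across from 145 to 180 mm above the underside: grip the cap. 200 g.
- ring_big_in (a point): Centre of the inner bottom (6 mm above the shelf) of the wide steel sleeve holder, fixed to the shelf: bore 66 mm, rim 51 mm above the shelf, open at the top.
- ring_small_in (a point): The same for the narrow steel sleeve holder: bore 49 mm, rim 51 mm above the shelf.
- soap_dish: White ceramic soap dish 85 by 120 by 22 mm, a bystander; origin at the centre of its underside.
- dustpan: Small steel dustpan 150 by 170 mm with a short handle to +x, a bystander; origin at the centre of the pan's underside.
- can: Small closed tin 60 mm across and 45 mm high, a bystander; origin at the centre of its underside.

How it is judged:
On the way, in this order (a step that is already met when the one before it is completed fails the run):
1. the lid has popped up and stands open (value of joint lid above 1.4 rad), for 0.3 s.
2. with the lid open, each brush and the soap bar that are out lie flat in the bay with their own label (x of brush_c in the frame of slot_brush between -0.022 and 0.022 m and y of brush_c in the frame of slot_brush between -0.016 and 0.016 m and z of brush_c in the frame of slot_brush between 0.025 and 0.037 m and angle between each of brush_c, knob_c, soap_c's own z axis and vertical below 0.12 rad and x of knob_c in the frame of slot_knob between -0.055 and 0.055 m and y of knob_c in the frame of slot_knob between -0.012 and 0.012 m and z of knob_c in the frame of slot_knob between 0.025 and 0.037 m and x of soap_c in the frame of slot_soap between -0.035 and 0.035 m and y of soap_c in the frame of slot_soap between -0.02 and 0.02 m and z of soap_c in the frame of slot_soap between 0.017 and 0.029 m and value of joint lid above 1 rad), for 0.2 s.
3. the lid is shut (value of joint lid below 0.03 rad), for 0.2 s.
At the end, for the whole second after the job is handed in: Brushes and soap bar present lie flat (0.12 rad) on the floor of the bay with their own label; lid latched (under 0.03 rad); bottles present stand upright (0.12 rad) on the bottom of their own holder, within 13 mm of its centre (x of brush_c in the frame of slot_brush between -0.022 and 0.022 m and y of brush_c in the frame of slot_brush between -0.016 and 0.016 m and z of brush_c in the frame of slot_brush between 0.025 and 0.037 m and angle between each of brush_c, knob_c, soap_c, spray_c, slim_c's own z axis and vertical below 0.12 rad and x of knob_c in the frame of slot_knob between -0.055 and 0.055 m and y of knob_c in the frame of slot_knob between -0.012 and 0.012 m and z of knob_c in the frame of slot_knob between 0.025 and 0.037 m and x of soap_c in the frame of slot_soap between -0.035 and 0.035 m and y of soap_c in the frame of slot_soap between -0.02 and 0.02 m and z of soap_c in the frame of slot_soap between 0.017 and 0.029 m and horizontal distance between spray_c and ring_big_in below 0.013 m and z of spray_c in the frame of ring_big_in between 0.088 and 0.1 m and horizontal distance between slim_c and ring_small_in below 0.013 m and z of slim_c in the frame of ring_small_in between 0.084 and 0.096 m and value of joint lid below 0.03 rad); the robot touches nothing.
It fails at once if the soap dish is moved more than 3 cm (distance of soap_dish from where it was at the start of the episode above 0.03 m).
It fails at once if the dustpan is moved more than 3 cm (distance of dustpan from where it was at the start of the episode above 0.03 m).
It fails at once if the small tin is moved more than 3 cm (distance of can from where it was at the start of the episode above 0.03 m).
Of brush, knob, soap, spray, slim only 4 to 5 are there at a start; the rules pass over those that are not, and their reading is None.
At some moment in a run one of brush, knob, soap may be knocked a few centimetres aside while the robot is not near it.
It also fails if it takes over 208 s, if anything falls off the work surface, if the arm or the gripper's body presses on something with over 40 N, if the wrist force passes 120 N, or if a joint passes its speed limit or range.

## Working session

There is one attempt and no reset: what is moved stays moved. The work goes in short steps, Python scripts to look and compute and a tool call to move; the robot and the scene stay as the last step left them, time stands still between calls to the robot, and variables do not carry over. Pictures are saved under pics/ and viewed, at most 14 in all, crops included, and the job is handed in when it is done.

Besides the shell and the picture viewer there is one more tool, called after "Request:" as name([rows], argument=value, ...), one row to a line, values as JSON. apply_moves: Moves the arm, as the interface text tells. Its arguments: {"type":"object","properties":{"commands":{"type":"array"},"newtons":{"type":"number"}},"required":["commands"]}

```bash
mkdir -p pics
cat > h.py <<'E'
import numpy as np,cv2
from cell import observe,imaging,arm
from scipy.spatial.transform import Rotation as R
def grab(n,f):
    s=observe(); im,d=imaging.get_image(n); p=imaging.camera_params(n)
    K=np.array(p["camera_matrix"])
    if n=="wrist":
        T=np.array(p["tool_from_camera"]); W=np.eye(4); W[:3,:3]=R.from_rotvec(s["ee_rot"]).as_matrix(); W[:3,3]=s["position"]; M=W@T
    else:
        M=np.eye(4); M[:3,:3]=np.array(p["rotation"]) ; M[:3,3]=p["origin"]
    np.savez("pics/"+f+".npz",im=im,d=d,K=K,M=M); cv2.imwrite("pics/"+f+".png",im[...,::-1])
def load(f):
    z=np.load("pics/"+f+".npz"); im,d,K,M=z["im"],z["d"],z["K"],z["M"]
    v,u=np.mgrid[:400,:640]
    P=np.stack([(u-K[0,2])/K[0,0]*d,-(v-K[1,2])/K[1,1]*d,-d],-1)@M[:3,:3].T+M[:3,3]
    P[d==0]=np.nan
    return im,d,P
E
python3 - <<'E'
from h import *
for n in("scene","top"): grab(n,n+"0"); p=imaging.camera_params(n); print(p)
s=observe();print(s["clock"],s["ee_rot"],arm.grasp_offset)
print(imaging.camera_params("wrist"))
E
```

```text
{'camera_matrix': array([[469.30386296,   0.        , 320.45203329],
       [  0.        , 469.30386296, 198.39355859],
       [  0.        ,   0.        ,   1.        ]]), 'origin': array([1.04180599, 0.46931578, 1.23944825]), 'rotation': array([0.26257288, 0.65669406, 2.36064249])}
{'camera_matrix': array([[370.0555746 ,   0.        , 312.67339882],
       [  0.        , 370.0555746 , 202.65680863],
       [  0.        ,   0.        ,   1.        ]]), 'origin': array([ 0.54237381, -0.04900246,  1.15659872]), 'rotation': array([-0.00303546, -0.04294337, -1.5842859 ])}
0.1 [-3.07297005e+00 -6.46545704e-01  6.68389694e-04] 0.0188
{'camera_matrix': array([[287.62725011,   0.        , 320.24501016],
       [  0.        , 287.62725011, 199.80545981],
       [  0.        ,   0.        ,   1.        ]]), 'tool_from_camera': array([[ 7.45292717e-04,  9.58905788e-01,  2.83723694e-01,
         7.79504504e-02],
       [ 9.99999720e-01, -6.95020613e-04, -2.77852084e-04,
        -6.02798976e-04],
       [-6.92401553e-05,  2.83723822e-01, -9.58906037e-01,
        -1.57646126e-01],
       [ 0.00000000e+00,  0.00000000e+00,  0.00000000e+00,
         1.00000000e+00]])}
```

View pics/top0.png

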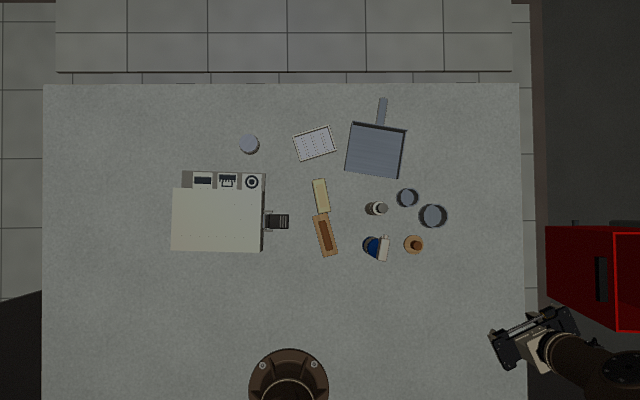

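View pics/scene0.png

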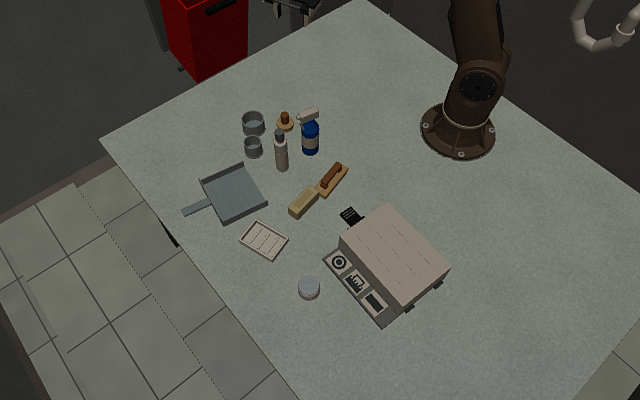

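The top view shows all five items: soap (320,195), scrub brush (325,235), slim (376,208), spray (378,247), knob (413,244). The holders are at (408,198) and (432,216). The labels from +y to -y are soap, brush, knob.

```bash
sed -i 's/np.array(p\["rotation"\])/R.from_rotvec(p["rotation"]).as_matrix()/' h.py
python3 - <<'E'
from h import *
for n in("scene","top"):
    z=dict(np.load(f"pics/{n}0.npz")); p=imaging.camera_params(n); z["M"][:3,:3] =R.from_rotvec(p["rotation"]).as_matrix(); z["M"][:3,3]=p["origin"]; np.savez(f"pics/{n}0.npz",**z)
im,d,P=load("top0")
for nm,u,v in [("table",200,300),("lidTL",173,190),("lidBL",173,249),("lidBR",260,249),("lidTR",262,190),("pad",281,221),("soap",320,195),("brush",325,235),("slimcap",382,209),("sprayhead",384,246),("knob",417,244),("ringS",408,198),("ringB",432,216),("can",249,144),("dish",315,143)]:
    print(nm,P[v,u].round(3))
# refined by masks on height
Z=P[...,2]
def comp(name,u0,u1,v0,v1,z0,z1):
    m=np.zeros_like(Z,bool); m[v0:v1,u0:u1]=True; m&=(Z>z0)&(Z<z1); q=P[m][:,:2].astype(np.float32)
    (c,sz,a)=cv2.minAreaRect(q); print(name,len(q),"mean",q.mean(0).round(4),"rect",np.round(c,4),np.round(sz,3),round(a,1))
comp("lid",165,275,180,260,.075,.1)
comp("pad",268,292,210,232,.015,.04)
comp("soap",308,332,175,211,.038,.055)
comp("brushtop",310,342,212,260,.05,.07)
comp("brushback",310,342,212,260,.02,.07)
comp("cap",364,392,198,220,.165,.2)
comp("head",360,395,230,265,.17,.2)
comp("knob",400,428,232,258,.05,.07)
comp("knobbase",400,428,232,258,.012,.03)
comp("ringS",395,418,185,208,.04,.06)
comp("ringB",417,450,202,232,.04,.06)
big=cv2.resize(im[160:270,300:460],(800,550),interpolation=cv2.INTER_CUBIC); cv2.imwrite("pics/crop.png",big[...,::-1])
E
```

```text
table [0.276 0.268 0.001]
lidTL [0.611 0.321 0.083]
lidBL [0.442 0.322 0.082]
lidBR [0.436 0.075 0.066]
lidTR [0.612 0.073 0.011]
pad [0.516 0.015 0.024]
soap [ 0.593 -0.104  0.051]
brush [ 0.474 -0.116  0.063]
slimcap [ 0.548 -0.261  0.181]
sprayhead [ 0.45  -0.264  0.186]
knob [ 0.442 -0.392  0.057]
ringS [ 0.582 -0.383  0.003]
ringB [ 0.524 -0.457  0.007]
can [0.75  0.107 0.043]
dish [ 0.758 -0.093  0.005]
lid 5598 mean [0.5239 0.1986] rect [0.524  0.1992] [0.256 0.18 ] 87.5
pad 315 mean [0.5169 0.0246] rect [0.5179 0.0245] [0.062 0.064] 89.5
soap 431 mean [ 0.5948 -0.1064] rect [ 0.5942 -0.1069] [0.101 0.04 ] 10.5
brushtop 223 mean [ 0.4733 -0.1173] rect [ 0.4731 -0.1174] [0.09  0.022] 14.6
brushback 676 mean [ 0.4752 -0.1165] rect [ 0.4763 -0.1168] [0.137 0.048] 14.6
cap 92 mean [ 0.5515 -0.2622] rect [ 0.5517 -0.2625] [0.025 0.024] 88.8
head 244 mean [ 0.4444 -0.2606] rect [ 0.446  -0.2622] [0.024 0.069] 78.7
knob 74 mean [ 0.4397 -0.3892] rect [ 0.4397 -0.3902] [0.026 0.024] 88.9
knobbase 203 mean [ 0.4402 -0.3865] rect [ 0.4393 -0.3899] [0.056 0.057] 0.7
ringS 98 mean [ 0.5829 -0.3713] rect [ 0.5834 -0.3716] [0.054 0.054] 88.7
ringB 151 mean [ 0.5271 -0.4508] rect [ 0.5276 -0.4402] [0.097 0.071] 84.2
```

View pics/crop.png

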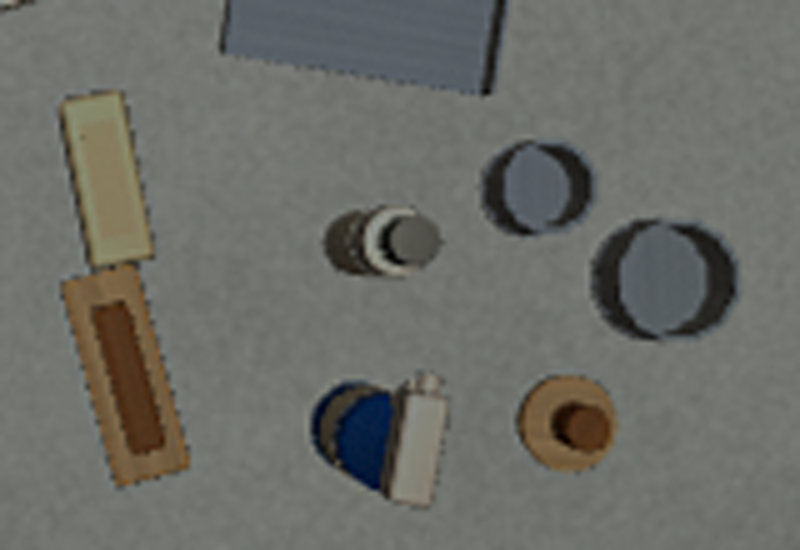

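Request:
apply_moves([
  [0, 0.4, 0.88, 0, 0.3],
  [0, 0.4, 0.88, 0, 0.3],
  [0, 0.4, 0.88, 0, 0.3],
  [0, 0.4, 0.88, 0, 0.3],
  [0, 0.4, 0.88, 0, 0.3],
  [0, 0.4, 0.88, 0, 0.3],
  [0, 0.4, 0.88, 0, 0.3],
  [0, 0.4, 0.88, -0.3, 0.12],
  [0, 0.4, 0.88, -0.5, 0],
  [0, 0.4, 0.88, -0.5, 0],
  [0, 0.4, 0.8, -0.5, 0],
  [0, 0, 0, 0, 0],
], newtons=20)

```text
clock: 1.6
position: [0.5135, 0.0044, 0.1192]
ee_rot: [-2.261, -2.175, 0.001]
force: [-0.0, -0.6, -0.3]
width: 0.007
gripper_force: 0.0
```

Request:
apply_moves([
  [0, 0.04, 0.1, -0.7, 0],
  [0, 0, 0, -0.6, 0],
  [0, 0, 0, -0.2, 0],
  [0, 0, 0, -0.15, 0],
  [0, 0, 0, -0.07, 0],
  [0, 0, 0, 0, 0],
  [0, 0, 0, 0, 0],
  [0, 0, 0, 0, 0],
  [0, 0, -0.5, 0.3, 0],
  [0, 0, -0.8, 0.5, 0],
  [0, 0, -0.8, 0.6, 0],
  [0, 0, 0, 0.6, 0],
])

```text
clock: 3.1
position: [0.5161, -0.1246, 0.1391]
ee_rot: [2.278, 2.162, -0.0]
force: [0.3, 0.7, -0.2]
width: 0.001
gripper_force: 0.0
```

Request:
apply_moves([
  [100, -0.1, -0.9, 0.6, -0.36],
  [100, -0.2, -0.9, 0, -0.36],
  [100, -0.2, -0.9, 0, -0.36],
  [100, -0.2, -0.9, 0, -0.36],
  [100, -0.2, -0.9, 0, -0.36],
  [100, -0.1, 0, 0, -0.36],
  [100, -0.1, 0, 0, -0.36],
  [100, -0.1, 0, 0, -0.36],
  [100, 0, 0, 0, -0.1],
  [100, 0, 0, 0, 0],
])

```text
clock: 4.35
position: [0.4498, -0.393, 0.1796]
ee_rot: [3.13, 0.052, 0.021]
force: [0.6, -7.8, 37.6]
width: 0.99
gripper_force: 16.5
```

```bash
cat >> h.py <<'E'
def rect(P,cx,cy,r,z0,z1,nm=""):
    m=(np.hypot(P[...,0]-cx,P[...,1]-cy)<r)&(P[...,2]>z0)&(P[...,2]<z1)
    n,l,st,_=cv2.connectedComponentsWithStats(m.astype(np.uint8),connectivity=8)
    if n<2: print(nm,"none"); return
    k=1+np.argmax(st[1:,4]); q=P[l==k][:,:2].astype(np.float32)
    c,s,a=cv2.minAreaRect(q); a=a if s[0]>s[1] else a-90
    print(nm,len(q),"mean",q.mean(0).round(4),"c",np.round(c,4),np.round(sorted(s),3),"longaxis",round(a,1))
E
python3 - <<'E'
from h import *
grab("wrist","w1"); grab("top","t1"); s=observe(); M=R.from_rotvec(s["ee_rot"]).as_matrix(); print(s["clock"],s["position"],np.degrees(np.arctan2(M[1,0],M[0,0])))
im,d,P=load("t1"); print("lid maxz",np.nanmax(P[170:260,160:275,2]))
im,d,P=load("w1"); rect(P,.44,-.39,.05,.045,.075,"knob");rect(P,.4463,-.262,.06,.165,.2,"head");rect(P,.473,-.117,.07,.05,.075,"brush");rect(P,.594,-.107,.07,.036,.06,"soap")
rect(P,.552,-.262,.04,.165,.2,"cap")
E
```

```text
4.45 [ 0.44994155 -0.39296474  0.17964293] 1.9416107347015257
lid maxz 0.16564529195761402
knob 624 mean [ 0.4417 -0.3906] c [ 0.44   -0.3909] [0.027 0.027] longaxis 51.3
head 213 mean [ 0.442  -0.3087] c [ 0.4418 -0.3088] [0.004 0.015] longaxis -82.4
brush 2832 mean [ 0.4761 -0.1209] c [ 0.4737 -0.1177] [0.024 0.09 ] longaxis 14.6
soap 3668 mean [ 0.576  -0.1163] c [ 0.5786 -0.1101] [0.04  0.077] longaxis 9.7
cap 3557 mean [ 0.5516 -0.266 ] c [ 0.5517 -0.263 ] [0.027 0.028] longaxis -78.7
```

View pics/w1.png

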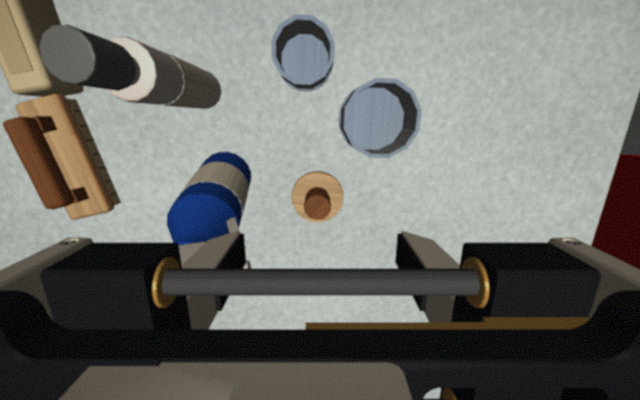

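The wrist view shows the knob brush at (317,200), both holders, and the left finger against the spray head near (230,240). I went through too low, so I'm backing straight up.

Request:
apply_moves([
  [100, 0, 0, 0.4, 0],
  [100, 0, 0, 0.8, 0],
  [100, 0, 0, 0.8, 0],
  [100, 0, 0, 0, 0],
])

```text
clock: 4.95
position: [0.4471, -0.3889, 0.2969]
ee_rot: [3.137, 0.056, 0.011]
force: [0.9, 0.1, -0.0]
width: 1.002
gripper_force: 0.0
```

Run:
```python
from h import *
grab("wrist","w2"); grab("top","t2"); grab("scene","s2")
im,d,P=load("t2");print("lid maxz",np.nanmax(P[150:280,140:275,2]))
a=cv2.resize(im[160:280,150:460],(775,300));im,d,P=load("s2"); b=cv2.resize(im[90:230,220:360],(280,280));im,d,P=load("w2");c=cv2.resize(im,(448,280))
o=np.zeros((580,775,3),np.uint8);o[:300]=a;o[300:,:280]=b;o[300:,280:728]=c;cv2.imwrite("pics/m2.png",o[...,::-1])
rect(P,.44,-.39,.05,.045,.075,"knob");rect(P,.4463,-.28,.06,.165,.21,"head")
```

```text
lid maxz 0.2754175093065119
knob 318 mean [ 0.4411 -0.3906] c [ 0.4403 -0.391 ] [0.026 0.027] longaxis -87.7
head 1955 mean [ 0.4491 -0.2923] c [ 0.4472 -0.2931] [0.026 0.069] longaxis -83.0
```

View pics/m2.png

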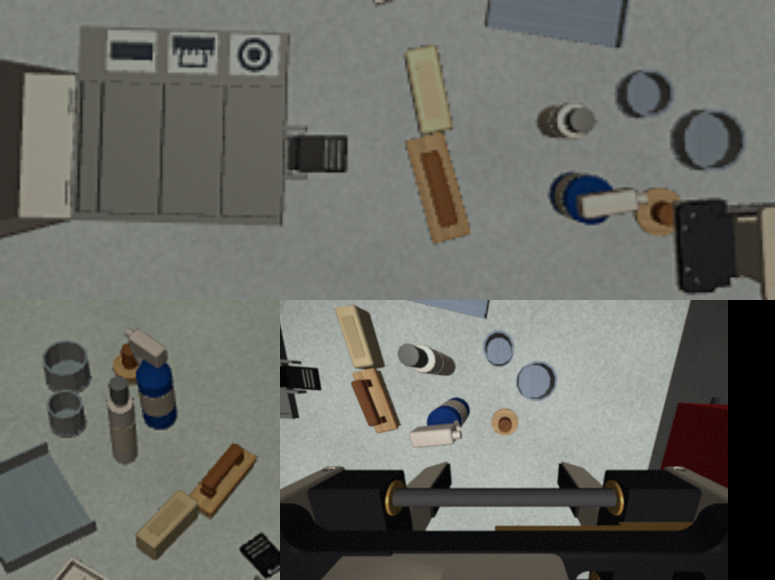

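The lid is open, with its top at 0.275 m. The spray bottle still stands upright, turned and shifted (head at about (610,205) in the mosaic). I'll take the spray bottle first.

Run:
```python
from h import *
for f in("w2","w1","top0"):
    im,d,P=load(f)
    for nm,c in(("S",(.583,-.372)),("B",(.527,-.45))):
        m=(np.hypot(P[...,0]-c[0],P[...,1]-c[1])<.045)&(P[...,2]>.046)&(P[...,2]<.058)
        q=P[m][:,:2].astype(np.float64)
        A=np.c_[2*q,np.ones(len(q))]; s=np.linalg.lstsq(A,(q**2).sum(1),rcond=None)[0]; print(f,nm,len(q),s[:2].round(4),"r",np.sqrt(s[2]+s[0]**2+s[1]**2).round(4))
im,d,P=load("w2"); rect(P,.4463,-.28,.045,.08,.125,"body"); rect(P,.4463,-.28,.07,.18,.20,"headtop")
rect(P,.552,-.262,.04,.165,.2,"cap")
s=observe();print(s["position"])
```

```text
w2 S 496 [ 0.5848 -0.3733] r 0.0268
w2 B 570 [ 0.5275 -0.4505] r 0.0353
w1 S 1059 [ 0.5846 -0.3733] r 0.0267
w1 B 1166 [ 0.5274 -0.4504] r 0.0353
top0 S 93 [ 0.5842 -0.3734] r 0.027
top0 B 120 [ 0.5267 -0.4506] r 0.0353
body 646 mean [ 0.4699 -0.2951] c [ 0.4629 -0.2866] [0.039 0.055] longaxis 79.9
headtop 1675 mean [ 0.4477 -0.2921] c [ 0.4467 -0.2932] [0.025 0.069] longaxis -83.0
cap 967 mean [ 0.5518 -0.265 ] c [ 0.5521 -0.2633] [0.027 0.027] longaxis -47.7
[ 0.44459245 -0.38758482  0.2916899 ]
```

Request:
apply_moves([
  [100, 0, 0.4, 0, 0.37],
  [100, 0, 0.5, 0, 0.37],
  [100, 0, 0.7, 0, 0.37],
  [100, 0, 0, 0, 0.37],
  [100, 0, 0, 0, 0.37],
  [100, 0, 0, 0, 0.37],
  [100, 0, 0, 0, 0.37],
  [100, 0, 0, 0, 0.37],
  [100, 0, 0, 0, 0.35],
  [100, 0, 0, 0, 0],
])

```text
clock: 6.35
position: [0.444, -0.2919, 0.2912]
ee_rot: [-2.085, -2.347, -0.0]
force: [0.2, 0.5, 0.1]
width: 0.997
gripper_force: 0.0
```

```bash
cat >> h.py <<'E'
def st():
    s=observe(); M=R.from_rotvec(s["ee_rot"]).as_matrix(); print("t",s["clock"],"pos",np.round(s["position"],4),"psi",np.degrees(np.arctan2(M[1,0],M[0,0])).round(1),"w",s["width"],"F",np.round(s["force"],1))
E
python3 - <<'E'
from h import *
st()
grab("wrist","w3"); im,d,P=load("w3"); rect(P,.4463,-.28,.07,.175,.20,"headtop");rect(P,.4463,-.28,.045,.06,.125,"body")
E
```

```text
t 6.35 pos [ 0.444  -0.2919  0.2912] psi 96.8 w 0.9965536292998336 F [0.2 0.5 0.1]
headtop 1643 mean [ 0.4615 -0.2874] c [ 0.4625 -0.2924] [0.024 0.071] longaxis -82.9
body 681 mean [ 0.4564 -0.2697] c [ 0.4603 -0.2804] [0.05  0.055] longaxis 19.4
```

Run:
```python
from h import *
grab("wrist","w4");grab("top","t4");st()
for f in("w3","w4","t4"):
    im,d,P=load(f);print(f); rect(P,.4463,-.28,.07,.175,.20,"headtop");rect(P,.44,-.39,.05,.045,.075,"knob");rect(P,.473,-.117,.07,.05,.075,"brush");rect(P,.552,-.262,.05,.165,.2,"cap")
    print(np.load(f"pics/{f}.npz")["M"].round(3)) if f=="w4" else 0
```

```text
t 6.5 pos [ 0.4443 -0.2921  0.292 ] psi 96.6 w 0.9982808176104698 F [ 0.4 -0.   0.1]
w3
headtop 1643 mean [ 0.4615 -0.2874] c [ 0.4625 -0.2924] [0.024 0.071] longaxis -82.9
knob 309 mean [ 0.4394 -0.3866] c [ 0.4395 -0.3888] [0.027 0.027] longaxis -19.1
brush 1545 mean [ 0.4732 -0.1176] c [ 0.4735 -0.1163] [0.022 0.09 ] longaxis 14.8
cap 761 mean [ 0.5499 -0.2608] c [ 0.5517 -0.2615] [0.027 0.027] longaxis 18.6
w4
headtop 1627 mean [ 0.4615 -0.2877] c [ 0.4625 -0.2923] [0.024 0.07 ] longaxis -83.0
knob 310 mean [ 0.4393 -0.3865] c [ 0.4393 -0.3887] [0.026 0.026] longaxis 48.6
brush 1556 mean [ 0.4734 -0.1176] c [ 0.4734 -0.1163] [0.022 0.09 ] longaxis 14.8
cap 761 mean [ 0.5498 -0.2608] c [ 0.5515 -0.2613] [0.027 0.027] longaxis -74.6
[[ 0.993 -0.111 -0.031  0.436]
 [ 0.116  0.953  0.28  -0.215]
 [-0.001 -0.282  0.959  0.449]
 [ 0.     0.     0.     1.   ]]
t4
headtop 172 mean [ 0.4608 -0.2813] c [ 0.4606 -0.2818] [0.024 0.047] longaxis -83.4
knob 53 mean [ 0.4429 -0.3878] c [ 0.4441 -0.3901] [0.016 0.029] longaxis -76.9
brush 224 mean [ 0.4733 -0.1172] c [ 0.4735 -0.1174] [0.022 0.089] longaxis 14.7
cap 93 mean [ 0.5515 -0.2621] c [ 0.5516 -0.2625] [0.024 0.026] longaxis 88.8
```

View pics/w4.png

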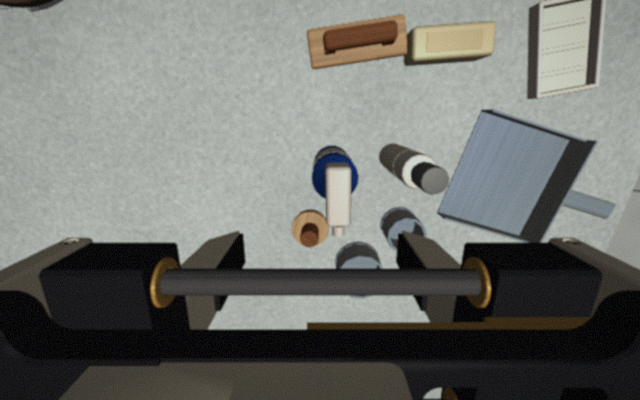

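Request:
apply_moves([
  [60, 0.3, 0.08, 0, 0],
  [60, 0, 0, 0, 0],
  [60, 0, 0, -0.6, 0],
  [60, 0, 0, -0.7, 0],
  [60, 0, 0, -0.6, 0],
  [60, 0, 0, -0.3, 0],
  [10, 0, 0, 0, 0],
  [10, 0, 0, 0, 0],
  [10, 0, 0, 0, 0],
  [10, 0, 0, 0, 0],
], newtons=25)

```text
clock: 7.75
position: [0.4628, -0.2878, 0.1614]
ee_rot: [2.085, 2.348, 0.0]
force: [-0.9, -0.8, 3.1]
width: 0.258
gripper_force: 25.0
```

Request:
apply_moves([
  [10, 0, 0, 0.3, 0],
  [10, 0, 0, 0.6, 0],
  [10, 0, 0, 0.6, 0],
  [10, 0, 0, 0.2, 0],
  [10, 0.14, -0.36, 0, 0],
  [10, 0.25, -0.6, 0, 0],
  [10, 0.25, -0.6, 0, 0],
  [10, 0.25, -0.6, 0, 0],
  [10, 0.14, -0.4, 0, 0],
  [10, 0.06, -0.2, 0, 0],
  [10, 0, 0, 0, 0],
  [10, 0, 0, 0, 0],
])

```text
clock: 9.25
position: [0.5279, -0.4518, 0.2625]
ee_rot: [-2.084, -2.35, -0.001]
force: [0.6, 0.2, -2.2]
width: 0.257
gripper_force: 25.0
```

Run:
```python
from h import *
grab("wrist","w5");grab("top","t5");grab("scene","s5");st()
im,d,P=load("s5"); c=cv2.resize(im[60:200,200:340],(400,400)); im2,_,Pw=load("w5")
cv2.imwrite("pics/m5.png",np.hstack([c,cv2.resize(im2[60:300,220:460],(400,400))])[...,::-1])
# blue body points
s=observe()["position"]
for f in("s5","w5"):
    im,d,P=load(f); i=im.astype(int); m=(i[...,2]>i[...,0]+40)&(np.hypot(P[...,0]-s[0],P[...,1]-s[1])<.06)
    q=P[m]; 
    for z0 in(.11,.13,.15,.17,.19,.205):
        r=q[abs(q[:,2]-z0)<.008][:,:2]
        if len(r)>15:
            A=np.c_[2*r,np.ones(len(r))]; x=np.linalg.lstsq(A,(r**2).sum(1),rcond=None)[0]; print(f,z0,len(r),x[:2].round(4),np.sqrt(x[2]+x[0]**2+x[1]**2).round(4))
```

```text
t 9.4 pos [ 0.528  -0.4522  0.2631] psi 96.9 w 0.2608293210071447 F [-0.4 -0.6 -2.3]
s5 0.11 34 [ 0.5352 -0.4406] 0.0195
s5 0.13 44 [ 0.5342 -0.4424] 0.0216
s5 0.19 18 [ 0.5301 -0.447 ] 0.0252
s5 0.205 57 [ 0.5337 -0.442 ] 0.0212
w5 0.13 19 [ 0.5281 -0.443 ] 0.0247
w5 0.205 152 [ 0.5284 -0.4463] 0.0272
```

View pics/m5.png

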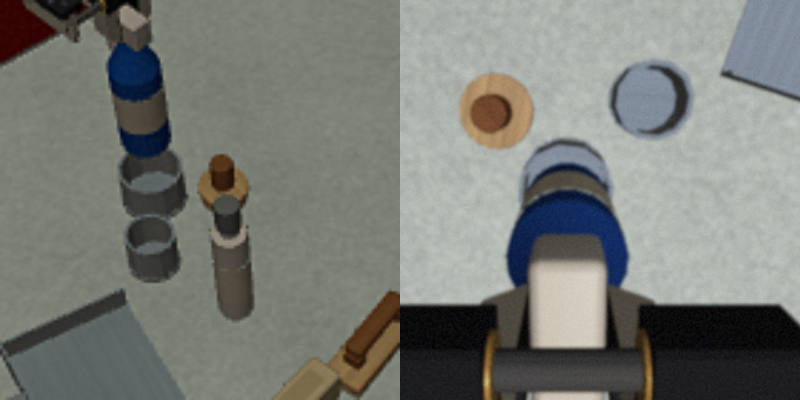

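Request:
apply_moves([
  [10, -0.02, -0.07, 0, 0],
  [10, 0, 0, 0, 0],
  [10, 0, 0, -0.4, 0],
  [10, 0, 0, -0.4, 0],
  [10, 0, 0, -0.4, 0],
  [10, 0, 0, -0.3, 0],
  [10, 0, 0, -0.07, 0],
  [10, 0, 0, 0, 0],
])

```text
clock: 10.4
position: [0.527, -0.4575, 0.169]
ee_rot: [2.085, 2.349, 0.0]
force: [-0.1, -1.0, -1.9]
width: 0.263
gripper_force: 25.0
```

Request:
apply_moves([
  [50, 0, 0, 0, 0],
  [50, 0, 0, 0, 0],
  [50, 0, 0, 0.5, 0],
  [50, 0, 0, 0.8, 0],
  [60, 0, 0, 0.7, 0],
  [60, 0.1, 0.7, 0, 0],
  [60, 0.1, 0.9, 0, 0],
  [60, 0.1, 0.9, 0, 0],
  [60, 0.1, 0.5, 0, 0],
  [60, 0, 0.2, 0, 0],
  [60, 0, 0, 0, 0],
])

```text
clock: 11.78
position: [0.5506, -0.2657, 0.2888]
ee_rot: [2.085, 2.349, -0.0]
force: [-0.7, 0.2, 0.3]
width: 0.602
gripper_force: 0.0
```

Run:
```python
from h import *
st()
grab("wrist","w6");grab("top","t6")
for f in("w6","t6"):
    im,d,P=load(f);rect(P,.552,-.262,.05,.165,.2,"cap");rect(P,.527,-.452,.07,.175,.21,"head");rect(P,.44,-.39,.05,.045,.075,"knob")
```

```text
t 11.775 pos [ 0.5506 -0.2657  0.2888] psi 96.8 w 0.6022890288589554 F [-0.7  0.2  0.3]
cap 682 mean [ 0.5521 -0.2602] c [ 0.552  -0.2612] [0.026 0.027] longaxis 5.5
head none
knob none
cap 94 mean [ 0.5516 -0.2621] c [ 0.5516 -0.2629] [0.024 0.026] longaxis 89.0
head none
knob none
```

Request:
apply_moves([
  [60, 0.02, 0.06, -0.3, 0],
  [60, 0, 0, -0.7, 0],
  [60, 0, 0, -0.7, 0],
  [60, 0, 0, -0.4, 0],
  [60, 0, 0, -0.2, 0],
  [60, 0, 0, 0, 0],
  [10, 0, 0, 0, 0],
  [10, 0, 0, 0, 0],
  [10, 0, 0, 0, 0],
  [10, 0, 0, 0, 0],
])

```text
clock: 13.12
position: [0.552, -0.2619, 0.151]
ee_rot: [2.085, 2.349, -0.0]
force: [-1.4, -0.2, 4.6]
width: 0.303
gripper_force: 25.0
```

Request:
apply_moves([
  [10, 0, 0, 0.4, 0],
  [10, 0, 0, 0.7, 0],
  [10, 0, 0, 0.4, 0],
  [10, 0.14, -0.4, 0, 0],
  [10, 0.15, -0.5, 0, 0],
  [10, 0.15, -0.5, 0, 0],
  [10, 0.1, -0.4, 0, 0],
  [10, 0.01, -0.05, 0, 0],
  [10, 0, 0, 0, 0],
])

```text
clock: 14.25
position: [0.5847, -0.372, 0.24]
ee_rot: [-2.084, -2.349, -0.001]
force: [0.4, 0.1, -1.6]
width: 0.293
gripper_force: 25.0
```

Run:
```python
from h import *
st();grab("wrist","w7"); grab("scene","s7")
im,d,P=load("s7"); c=cv2.resize(im[60:200,200:340],(400,400)); im2,_,Pw=load("w7")
cv2.imwrite("pics/m7.png",np.hstack([c,cv2.resize(im2[60:300,220:460],(400,400))])[...,::-1])
st();p=observe()["position"]
for z0 in(.12,.15,.18,.2,.215,.225):
    m=(abs(Pw[...,2]-z0)<.01)&(np.hypot(Pw[...,0]-p[0],Pw[...,1]-p[1])<.03); r=Pw[m][:,:2]
    if len(r)>15: A=np.c_[2*r,np.ones(len(r))]; x=np.linalg.lstsq(A,(r**2).sum(1),rcond=None)[0]; print(z0,len(r),x[:2].round(4),np.sqrt(x[2]+x[0]**2+x[1]**2).round(4),r.min(0),r.max(0))
```

```text
t 14.25 pos [ 0.5847 -0.372   0.24  ] psi 96.8 w 0.29271023722125794 F [ 0.4  0.1 -1.6]
t 14.35 pos [ 0.585  -0.3713  0.2404] psi 96.9 w 0.2980630694137037 F [ 0.1  0.9 -2.6]
0.12 122 [ 0.5853 -0.3717] 0.0198 [ 0.56626193 -0.36669208] [ 0.60286169 -0.35145274]
0.15 200 [ 0.5855 -0.3719] 0.0202 [ 0.56539181 -0.36892661] [ 0.60269259 -0.35137075]
0.18 331 [ 0.5856 -0.3718] 0.0199 [ 0.56560335 -0.36990935] [ 0.60476934 -0.35153327]
0.2 368 [ 0.5857 -0.372 ] 0.0197 [ 0.56593204 -0.36938125] [ 0.60512733 -0.35186363]
0.215 1307 [ 0.5851 -0.3664] 0.0134 [ 0.56601596 -0.37779929] [ 0.60491564 -0.35186363]
0.225 1107 [ 0.5852 -0.3669] 0.0131 [ 0.56609984 -0.37779929] [ 0.6048058  -0.35203437]
```

View pics/m7.png

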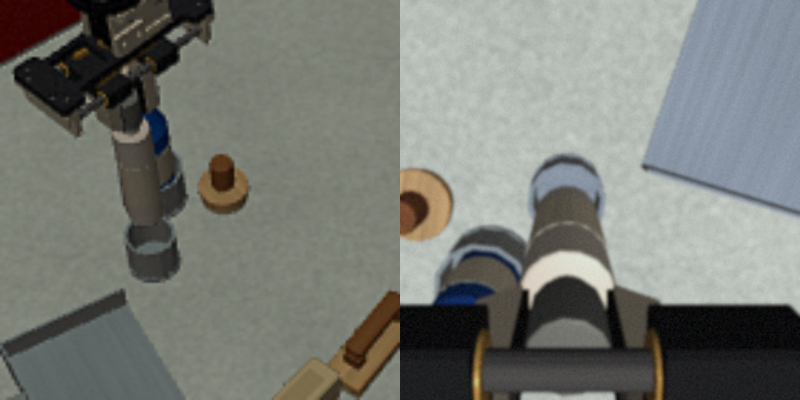

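The slim bottle hangs upright above the narrow sleeve and the spray bottle stands in the wide one. I'm lowering it now.

Request:
apply_moves([
  [10, -0.01, -0.03, -0.2, 0],
  [10, 0, 0, -0.4, 0],
  [10, 0, 0, -0.4, 0],
  [10, 0, 0, -0.3, 0],
  [10, 0, 0, -0.07, 0],
  [10, 0, 0, 0, 0],
  [45, 0, 0, 0, 0],
  [45, 0, 0, 0, 0],
  [45, 0, 0, 0.5, 0],
  [45, 0, 0, 0.8, 0],
  [45, 0, 0, 0.7, 0],
  [45, 0, 0, 0.2, 0],
])

```text
clock: 15.85
position: [0.5856, -0.375, 0.2943]
ee_rot: [2.082, 2.345, 0.002]
force: [0.3, -0.6, -1.4]
width: 0.451
gripper_force: 0.0
```

Request:
apply_moves([
  [60, -0.3, 0.2, 0.2, 0],
  [60, -0.7, 0.1, 0, 0],
  [60, -0.7, 0, 0, 0],
  [60, -0.5, 0, 0, 0],
  [60, -0.2, 0, 0, 0],
  [60, 0, -0.3, 0, 0],
  [60, 0, 0, 0, 0],
  [60, 0, 0, 0, 0],
])

```text
clock: 16.85
position: [0.4411, -0.3743, 0.3017]
ee_rot: [-2.084, -2.35, -0.001]
force: [-0.0, 0.5, -0.5]
width: 0.601
gripper_force: 0.0
```

Run:
```python
from h import *
st()
grab("wrist","w8");grab("top","t8")
for f in("w8","t8"):
    im,d,P=load(f);rect(P,.585,-.373,.04,.175,.2,"cap");rect(P,.527,-.452,.07,.18,.21,"head");rect(P,.44,-.39,.06,.045,.075,"knob");rect(P,.473,-.117,.08,.05,.075,"brush");rect(P,.594,-.107,.08,.036,.049,"soap")
# box geometry, top camera
im,d,P=load("t8"); rect(P,.523,.2,.2,.001,.0075,"floor"); rect(P,.535,.2,.2,.0105,.02,"rim")
```

```text
t 16.85 pos [ 0.4411 -0.3743  0.3017] psi 96.8 w 0.6005242903520979 F [-0.   0.5 -0.5]
cap 667 mean [ 0.5829 -0.3732] c [ 0.5846 -0.3742] [0.027 0.027] longaxis 3.8
head 3 mean [ 0.5279 -0.4954] c [ 0.5279 -0.4953] [0.001 0.002] longaxis 8.1
knob 305 mean [ 0.4639 -0.3943] c [ 0.464  -0.3956] [0.026 0.027] longaxis 48.2
brush none
soap none
cap 93 mean [ 0.5845 -0.3743] c [ 0.5842 -0.3752] [0.025 0.026] longaxis 30.8
head 43 mean [ 0.5365 -0.4526] c [ 0.5367 -0.4553] [0.004 0.059] longaxis -83.5
knob 78 mean [ 0.4639 -0.3957] c [ 0.4634 -0.3967] [0.025 0.026] longaxis 45.5
brush 222 mean [ 0.4735 -0.1173] c [ 0.4733 -0.1176] [0.022 0.09 ] longaxis 14.8
soap 417 mean [ 0.5924 -0.1069] c [ 0.5924 -0.1072] [0.04  0.105] longaxis 10.1
floor 1020 mean [0.5227 0.1874] c [0.5232 0.1874] [0.07  0.159] longaxis -2.7
rim 3098 mean [0.5782 0.2337] c [0.554 0.22 ] [0.238 0.337] longaxis 87.4
```

Request:
apply_moves([
  [70, 0.38, -0.35, 0, 0.37],
  [70, 0, 0, 0, 0.37],
  [70, 0, 0, -0.5, 0.37],
  [70, 0, 0, -0.9, 0.37],
  [70, 0, 0, -0.9, 0],
  [70, 0, 0, -0.9, 0],
  [70, 0, 0, -0.6, 0],
  [70, 0, 0, 0, 0],
])

```text
clock: 17.95
position: [0.4617, -0.3939, 0.0717]
ee_rot: [-1.092, -2.94, -0.003]
force: [0.0, 0.2, 1.3]
width: 0.702
gripper_force: 0.0
```

Run:
```python
from h import *
st();grab("wrist","w9");im,d,P=load("w9");rect(P,.464,-.395,.06,.05,.075,"knob")
cv2.imwrite("pics/w9s.png",cv2.resize(im,(480,300))[...,::-1])
```

```text
t 17.95 pos [ 0.4617 -0.3939  0.0717] psi 139.3 w 0.7017972670670574 F [0.  0.2 1.3]
knob 1465 mean [ 0.4621 -0.3946] c [ 0.4634 -0.3958] [0.027 0.027] longaxis 0.1
```

View pics/w9s.png

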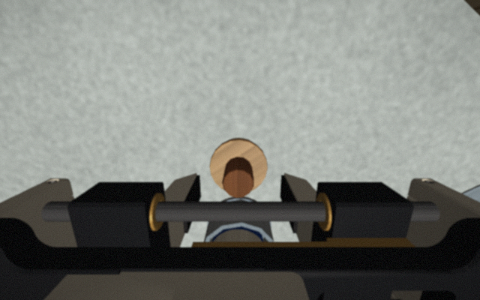

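Request:
apply_moves([
  [70, 0.03, -0.03, -0.4, 0],
  [70, 0, 0, -0.26, 0],
  [70, 0, 0, 0, 0],
  [10, 0, 0, 0, 0],
  [10, 0, 0, 0, 0],
  [10, 0, 0, 0, 0],
  [10, 0, 0, 0, 0],
  [10, 0, 0, 0.4, 0],
  [10, 0, 0, 0.8, 0],
  [10, 0, 0, 0.8, 0],
  [10, 0, 0, 0.4, 0],
], newtons=20)

```text
clock: 19.38
position: [0.4657, -0.3977, 0.1815]
ee_rot: [1.094, 2.942, -0.001]
force: [1.0, 0.5, -1.0]
width: 0.298
gripper_force: 20.0
```

Request:
apply_moves([
  [10, 0.05, 0.5, 0, -0.3],
  [10, 0.1, 0.9, 0, -0.37],
  [10, 0.1, 0.9, 0, -0.37],
  [10, 0.1, 0.9, 0, 0],
  [10, 0.1, 0.9, 0, 0],
  [10, 0.1, 0.9, 0, 0],
  [10, 0.1, 0.9, 0, 0],
  [10, 0.1, 0.9, 0, 0],
  [10, 0.1, 0.9, 0, 0],
  [10, 0.09, 0.66, -0.5, 0],
  [10, 0, 0, -0.4, 0],
  [10, 0, 0, 0, 0],
])

```text
clock: 20.88
position: [0.5197, 0.1041, 0.1231]
ee_rot: [-1.812, -2.563, 0.005]
force: [-0.6, -1.5, -1.8]
width: 0.305
gripper_force: 20.0
```

Run:
```python
from h import *
st();grab("wrist","w10");im,d,P=load("w10")
rect(P,.5234,.187,.1,.0005,.008,"midfloor"); rect(P,.52,.112,.1,.0005,.0085,"knobfloor"); rect(P,*observe()["position"][:2],.04,.12,.2,"x")
s=observe()["position"]; m=(np.hypot(P[...,0]-s[0],P[...,1]-s[1])<.05)&(P[...,2]<.12)&(P[...,2]>.05);q=P[m];
for z in np.arange(.055,.115,.01):
    r=q[abs(q[:,2]-z)<.005]
    if len(r):print(z.round(3),len(r),r[:,:2].min(0),r[:,:2].max(0))
cv2.imwrite("pics/w10s.png",cv2.resize(im,(480,300))[...,::-1])
```

```text
t 20.875 pos [0.5197 0.1041 0.1231] psi 109.5 w 0.30451868151748596 F [-0.6 -1.5 -1.8]
midfloor 14130 mean [0.5216 0.1889] c [0.5239 0.1875] [0.07  0.161] longaxis -2.5
knobfloor 9169 mean [0.5212 0.1781] c [0.5237 0.1821] [0.06  0.161] longaxis -2.5
x 3698 mean [0.5172 0.1155] c [0.5151 0.1222] [0.035 0.06 ] longaxis 18.4
0.085 40 [0.49783199 0.1205725 ] [0.52791375 0.13313145]
0.095 26 [0.49887054 0.12263479] [0.52508631 0.13321524]
0.105 588 [0.49056492 0.09670477] [0.54756685 0.13614957]
```

View pics/w10s.png

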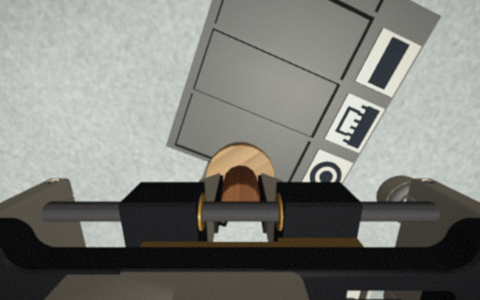

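Request:
apply_moves([
  [10, 0.02, 0.1, -0.2, 0],
  [10, 0, 0, -0.5, 0],
  [10, 0, 0, -0.4, 0],
  [10, 0, 0, -0.25, 0],
  [10, 0, 0, -0.03, 0],
  [10, 0, 0, 0, 0],
])

```text
clock: 21.68
position: [0.523, 0.1105, 0.0425]
ee_rot: [1.815, 2.564, 0.001]
force: [-0.2, 0.4, -1.9]
width: 0.3
gripper_force: 20.0
```

Request:
apply_moves([
  [10, 0, 0.02, -0.07, 0],
  [10, 0, 0, -0.01, 0],
  [60, 0, 0, 0, 0],
  [60, 0, 0, 0, 0],
  [60, 0, 0, 0.5, 0],
  [60, 0, 0, 0.8, 0],
  [60, -0.2, -0.5, 0.8, -0.3],
  [60, -0.2, -0.8, 0.3, -0.37],
  [60, -0.2, -0.8, 0, -0.37],
  [60, -0.2, -0.8, 0, -0.37],
  [60, 0, -0.6, 0, -0.37],
  [60, 0, 0, 0, -0.37],
])

```text
clock: 23.18
position: [0.474, -0.102, 0.1811]
ee_rot: [2.878, 1.257, -0.0]
force: [-0.2, 0.9, -0.1]
width: 0.6
gripper_force: 0.0
```

Request:
apply_moves([
  [60, 0, 0, 0, -0.37],
  [60, 0, 0, 0, -0.37],
  [60, 0, 0, 0, -0.37],
  [60, 0, 0, 0, 0],
])

```text
clock: 23.68
position: [0.4745, -0.0983, 0.1811]
ee_rot: [3.11, 0.44, 0.0]
force: [-0.5, -0.3, 0.3]
width: 0.603
gripper_force: 0.0
```

Run:
```python
from h import *
st();grab("wrist","w11");im,d,P=load("w11");rect(P,.473,-.117,.08,.05,.075,"brush");rect(P,.594,-.107,.08,.036,.052,"soap")
grab("top","t11");im,d,P=load("t11");rect(P,.52,.112,.05,.05,.075,"knob");rect(P,.52,.112,.05,.02,.035,"knobbase");rect(P,.594,-.107,.08,.036,.052,"soap");rect(P,.473,-.117,.08,.05,.075,"brush")
```

```text
t 23.675 pos [ 0.4745 -0.0983  0.1811] psi 16.1 w 0.6030087579045978 F [-0.5 -0.3  0.3]
brush 1814 mean [ 0.4769 -0.1155] c [ 0.4746 -0.1165] [0.022 0.088] longaxis 14.7
soap 4905 mean [ 0.5949 -0.1049] c [ 0.5929 -0.106 ] [0.04  0.105] longaxis 10.5
knob 75 mean [0.5241 0.1106] c [0.5244 0.111 ] [0.024 0.026] longaxis 88.3
knobbase 220 mean [0.5242 0.1097] c [0.5237 0.1105] [0.055 0.057] longaxis 89.3
soap 458 mean [ 0.5921 -0.1066] c [ 0.5924 -0.1069] [0.04  0.105] longaxis 10.0
brush 23 mean [ 0.5114 -0.1076] c [ 0.5111 -0.1081] [0.009 0.018] longaxis -88.1
```

Request:
apply_moves([
  [60, 0, -0.31, -0.3, -0.05],
  [60, 0, 0, -0.7, 0],
  [60, 0, 0, -0.7, 0],
  [60, 0, 0, -0.5, 0],
  [60, 0, 0, -0.22, 0],
  [60, 0, 0, 0, 0],
  [5, 0, 0, 0, 0],
  [5, 0, 0, 0, 0],
  [5, 0, 0, 0, 0],
  [5, 0, 0, 0, 0],
], newtons=25)

```text
clock: 25.02
position: [0.4747, -0.1171, 0.0362]
ee_rot: [3.116, 0.399, 0.001]
force: [-1.0, -0.6, 4.0]
width: 0.235
gripper_force: 25.0
```

Request:
apply_moves([
  [5, 0, 0, 0.4, 0],
  [5, 0, 0, 0.8, 0],
  [5, 0, 0, 0.7, 0],
  [5, 0.1, 0.6, 0, -0.2],
  [5, 0.2, 0.9, 0, -0.2],
  [5, 0.2, 0.9, 0, -0.2],
  [5, 0.2, 0.9, 0, 0],
  [5, 0.12, 0.9, 0, 0],
  [5, 0, 0.6, 0, 0],
  [5, 0, 0.26, 0, 0],
  [5, 0, 0, 0, 0],
])

```text
clock: 26.4
position: [0.5233, 0.1867, 0.1496]
ee_rot: [3.14, -0.069, -0.001]
force: [0.2, -1.5, -1.8]
width: 0.238
gripper_force: 25.0
```

Run:
```python
from h import *
st();grab("wrist","w12");im,d,P=load("w12");s=observe()["position"]
rect(P,s[0],s[1],.1,s[2]-.02,s[2]+.001,"back")
rect(P,s[0],s[1],.12,s[2]-.012,s[2]+.03,"back+bar")
grab("top","t12")
cv2.imwrite("pics/w12s.png",cv2.resize(im,(480,300))[...,::-1])
```

```text
t 26.4 pos [0.5233 0.1867 0.1496] psi -2.5 w 0.23758059985290358 F [ 0.2 -1.5 -1.8]
back 5068 mean [0.5661 0.1858] c [0.5574 0.1861] [0.048 0.059] longaxis -2.5
back+bar 9563 mean [0.5562 0.1862] c [0.555  0.1863] [0.055 0.064] longaxis -2.4
```

View pics/w12s.png

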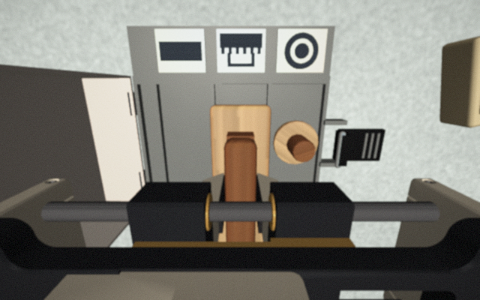

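Request:
apply_moves([
  [5, 0, 0, -0.3, 0],
  [5, 0, 0, -0.5, 0],
  [5, 0, 0, -0.5, 0],
  [5, 0, 0, -0.35, 0],
  [5, 0, 0, -0.13, 0],
  [5, 0, 0, 0, 0],
])

```text
clock: 27.25
position: [0.5238, 0.1853, 0.0431]
ee_rot: [3.14, -0.073, -0.001]
force: [-0.5, 0.7, -0.4]
width: 0.235
gripper_force: 25.0
```

Request:
apply_moves([
  [45, 0, 0, -0.02, 0],
  [45, 0, 0, 0, 0],
  [45, 0, 0, 0.5, 0],
  [45, 0, 0, 0.8, 0],
  [80, 0, -0.3, 0.8, 0.14],
  [80, 0.25, -0.8, 0.2, 0.15],
  [80, 0.3, -0.9, 0, 0.15],
  [80, 0.3, -0.9, 0, 0],
  [80, 0.2, -0.9, 0, 0],
  [80, 0.1, -0.6, 0, 0],
  [80, 0, -0.4, 0, 0],
  [80, 0, 0, 0, 0],
])

```text
clock: 28.75
position: [0.5925, -0.1041, 0.1803]
ee_rot: [3.129, 0.268, 0.001]
force: [0.5, -0.0, 0.9]
width: 0.798
gripper_force: 0.0
```

Run:
```python
from h import *
st();grab("wrist","w13");im,d,P=load("w13");rect(P,.594,-.107,.08,.036,.052,"soap")
grab("top","t13");im,d,P=load("t13");rect(P,.52,.112,.05,.05,.075,"knob");rect(P,.523,.187,.055,.055,.075,"brush");rect(P,.523,.187,.08,.026,.04,"brushback")
```

```text
t 28.75 pos [ 0.5925 -0.1041  0.1803] psi 9.8 w 0.797562644501421 F [ 0.5 -0.   0.9]
soap 3548 mean [ 0.5966 -0.1054] c [ 0.5934 -0.1056] [0.04  0.104] longaxis 11.0
knob 75 mean [0.5241 0.1107] c [0.5245 0.1112] [0.024 0.026] longaxis 87.2
brush 243 mean [0.5227 0.1844] c [0.5225 0.1854] [0.022 0.089] longaxis -3.1
brushback 430 mean [0.5216 0.181 ] c [0.5219 0.1854] [0.048 0.128] longaxis -2.3
```

Request:
apply_moves([
  [80, 0, -0.03, -0.4, 0.02],
  [80, 0, 0, -0.8, 0],
  [80, 0, 0, -0.7, 0],
  [80, 0, 0, -0.5, 0],
  [80, 0, 0, -0.24, 0],
  [80, 0, 0, 0, 0],
  [20, 0, 0, 0, 0],
  [20, 0, 0, 0, 0],
  [20, 0, 0, 0, 0],
  [20, 0, 0, 0, 0],
], newtons=25)

```text
clock: 30.1
position: [0.5931, -0.1039, 0.022]
ee_rot: [3.128, 0.289, 0.002]
force: [-0.5, -1.2, 4.4]
width: 0.434
gripper_force: 25.0
```

Request:
apply_moves([
  [20, 0, 0, 0.4, 0],
  [20, 0, 0, 0.8, 0],
  [20, 0, 0.2, 0.8, 0],
  [20, -0.1, 0.8, 0.1, -0.16],
  [20, -0.3, 0.9, 0, -0.15],
  [20, -0.3, 0.9, 0, -0.15],
  [20, -0.3, 0.9, 0, 0],
  [20, -0.1, 0.9, 0, 0],
  [20, 0, 0.7, 0, 0],
  [20, 0, 0.3, 0, 0],
  [20, 0, 0, 0, 0],
])

```text
clock: 31.48
position: [0.5262, 0.2334, 0.1471]
ee_rot: [3.141, -0.068, -0.001]
force: [-0.1, -0.2, -1.8]
width: 0.436
gripper_force: 25.0
```

Run:
```python
from h import *
st();grab("wrist","w14");im,d,P=load("w14");grab("scene","s14");b=load("s14")[0]
cv2.imwrite("pics/m14.png",np.vstack([cv2.resize(im,(480,300)),cv2.resize(b[100:350,230:630],(480,300))])[...,::-1])
rect(P,.527,.262,.1,.05,.2,"soap")
```

```text
t 31.475 pos [0.5262 0.2334 0.1471] psi -2.5 w 0.43608431740823195 F [-0.1 -0.2 -1.8]
soap 12060 mean [0.5497 0.2254] c [0.5415 0.2171] [0.071 0.102] longaxis 74.5
```

View pics/m14.png

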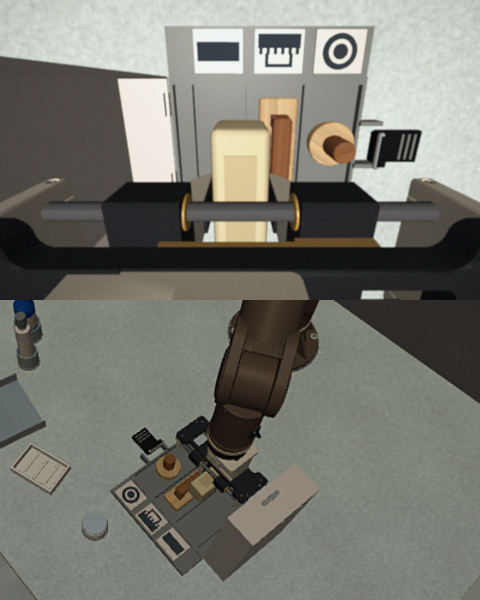

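Request:
apply_moves([
  [20, 0, 0.25, 0, 0],
  [20, 0, 0.22, 0, 0],
  [20, 0, 0, 0, 0],
  [20, 0, 0, -0.4, 0],
  [20, 0, 0, -0.5, 0],
  [20, 0, 0, -0.5, 0],
  [20, 0, 0, -0.4, 0],
  [20, 0, 0, -0.12, 0],
  [20, 0, 0, 0, 0],
])

```text
clock: 32.7
position: [0.5267, 0.2608, 0.0323]
ee_rot: [3.14, -0.071, -0.0]
force: [-0.4, -0.5, -2.1]
width: 0.435
gripper_force: 25.0
```

Request:
apply_moves([
  [20, 0, 0, -0.07, 0],
  [20, 0, 0, -0.02, 0],
  [55, 0, 0, 0, 0],
  [55, 0, 0, 0, 0],
  [55, 0, 0, 0, 0],
  [55, 0, 0, 0.5, 0],
  [55, 0, 0, 0.7, 0],
  [55, 0, -0.3, 0.8, 0],
  [55, 0, -0.8, 0.8, 0],
  [55, 0, -0.8, 0.8, 0],
  [20, 0, -0.8, 0.6, 0],
  [0, 0, -0.8, 0, 0],
])

```text
clock: 34.2
position: [0.5281, 0.0573, 0.2746]
ee_rot: [-3.139, 0.071, -0.01]
force: [0.6, 0.1, -0.2]
width: 0.379
gripper_force: 0.0
```

Run:
```python
from h import *
st();grab("wrist","w15");grab("top","t15")
for f in("w15","t15"):
    im,d,P=load(f);print(f);rect(P,.527,.262,.06,.04,.06,"soap");rect(P,.52,.112,.05,.055,.075,"knob");rect(P,.523,.187,.055,.055,.075,"brush");rect(P,.58,.4,.5,.15,.28,"lid")
c=load("t15")[0];cv2.imwrite("pics/m15.png",cv2.resize(c[130:280,110:310],(800,600))[...,::-1])
```

```text
t 34.2 pos [0.5281 0.0573 0.2746] psi -2.6 w 0.3788995368526281 F [ 0.6  0.1 -0.2]
w15
soap 2318 mean [0.5294 0.2582] c [0.5269 0.2608] [0.04  0.103] longaxis -2.4
knob 360 mean [0.5258 0.1115] c [0.525  0.1117] [0.026 0.027] longaxis 40.6
brush 1189 mean [0.5257 0.1841] c [0.5235 0.1861] [0.022 0.089] longaxis -3.1
lid 418 mean [0.4845 0.3949] c [0.492  0.3942] [0.005 0.052] longaxis -3.5
t15
soap none
knob none
brush none
lid 2297 mean [0.5299 0.3648] c [0.5313 0.365 ] [0.071 0.18 ] longaxis -2.6
```

View pics/m15.png

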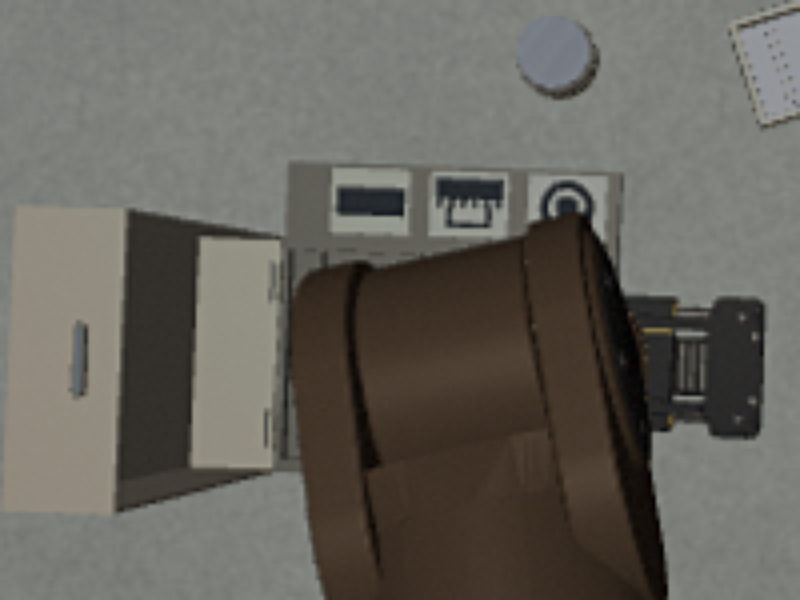

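The top view shows the lid standing open and the items are measured in their bays. Next I go over the lid and push it shut from behind.

Request:
apply_moves([
  [0, 0, 0, 0.6, 0.35],
  [0, 0, 0, 0.5, 0.35],
  [0, 0, 0, 0, 0.35],
  [0, 0, 0.4, 0, 0.35],
  [0, 0, 0.8, 0, 0.35],
  [0, 0, 0.9, 0, 0.35],
  [0, 0, 0.9, 0, 0.35],
  [0, 0, 0.9, 0, 0.35],
  [0, 0, 0.9, 0, 0.35],
  [0, 0, 0.9, 0, 0],
  [0, 0, 0.8, 0, 0],
  [0, 0, 0, 0, 0],
])

```text
clock: 35.8
position: [0.5238, 0.4532, 0.3356]
ee_rot: [-2.258, -2.18, 0.003]
force: [-0.2, -0.7, -0.3]
width: 0.004
gripper_force: 0.0
```

Request:
apply_moves([
  [0, 0.1, 0, -0.5, 0],
  [0, 0, 0, -0.6, 0],
  [0, 0, 0, -0.5, 0],
  [0, 0, -0.4, 0, 0],
  [0, 0, -0.4, 0, 0],
  [0, 0, -0.4, 0, 0],
  [0, 0, -0.4, 0, 0],
  [0, 0, -0.4, 0, 0],
  [0, 0, -0.4, 0, 0],
  [0, 0, -0.4, 0, 0],
  [0, 0, 0, 0, 0],
])

```text
clock: 37.17
position: [0.5334, 0.2774, 0.2413]
ee_rot: [2.269, 2.17, -0.001]
force: [0.3, 1.1, 0.4]
width: 0.004
gripper_force: 0.4
```

Request:
apply_moves([
  [0, -0.02, -0.4, -0.05, 0],
  [0, -0.02, -0.4, -0.05, 0],
  [0, -0.02, -0.38, -0.1, 0],
  [0, -0.02, -0.42, -0.3, 0],
  [0, -0.02, -0.42, -0.35, 0],
  [0, -0.02, -0.33, -0.4, 0],
  [0, -0.02, -0.33, -0.4, 0],
  [0, -0.02, -0.2, -0.35, 0],
  [0, 0, -0.15, -0.3, 0],
  [0, 0, 0, 0, 0],
])

```text
clock: 38.42
position: [0.522, 0.0975, 0.102]
ee_rot: [-2.267, -2.173, 0.004]
force: [-1.4, 0.5, 0.9]
width: 0.004
gripper_force: 0.2
```

Request:
apply_moves([
  [0, 0, -0.1, -0.15, 0],
  [0, 0, 0, -0.1, 0],
  [0, 0, 0, -0.08, 0],
  [0, 0, 0, -0.05, 0],
  [0, 0, 0, 0, 0],
  [0, 0, 0, 0, 0],
])

```text
clock: 39.17
position: [0.5232, 0.0921, 0.0809]
ee_rot: [2.266, 2.174, -0.0]
force: [-1.9, -4.2, 8.7]
width: 0.002
gripper_force: 4.6
```

Request:
apply_moves([
  [0, 0, 0, -0.05, 0],
  [0, 0, 0, 0, 0],
  [0, 0, 0, 0.5, 0],
  [0, 0, 0, 0.8, 0],
  [0, 0, -0.7, 0.8, 0],
  [0, -0.6, -0.8, 0.5, 0],
  [0, -0.6, -0.6, 0, 0],
  [0, -0.6, 0, 0, 0],
  [0, 0, 0, 0, 0],
  [0, 0, 0, 0, 0],
])

```text
clock: 40.42
position: [0.4183, -0.0288, 0.2307]
ee_rot: [2.265, 2.176, 0.001]
force: [0.6, 0.5, 1.4]
width: 0.003
gripper_force: 0.0
```

Run:
```python
from h import *
st();grab("top","t16");grab("scene","s16");im,d,P=load("t16")
rect(P,.524,.2,.2,.07,.1,"lid")
for y in(.09,.15,.2,.25,.31): print(y,[np.nanmedian(P[(abs(P[...,0]-x)<.008)&(abs(P[...,1]-y)<.008)][:,2]).round(4) for x in(.5,.58)])
rect(P,.585,-.373,.04,.175,.2,"cap");rect(P,.527,-.452,.07,.18,.21,"head")
b,_,Q=load("s16");rect(Q,.527,-.452,.07,.18,.21,"head")
cv2.imwrite("pics/m16.png",np.hstack([cv2.resize(im[130:280,150:470],(400,188)),cv2.resize(b[90:340,200:480],(400,357))[:188]])[...,::-1]) if 0 else cv2.imwrite("pics/m16.png",b[...,::-1])
```

```text
t 40.425 pos [ 0.4183 -0.0288  0.2307] psi 87.7 w 0.003146647784563738 F [0.6 0.5 1.4]
lid 5617 mean [0.5238 0.1984] c [0.524  0.1989] [0.18  0.256] longaxis 87.4
0.09 [np.float64(0.087), np.float64(0.0872)]
0.15 [np.float64(0.0864), np.float64(0.0853)]
0.2 [np.float64(0.0848), np.float64(0.0843)]
0.25 [np.float64(0.085), np.float64(0.0846)]
0.31 [np.float64(0.0837), np.float64(0.0838)]
cap 94 mean [ 0.5843 -0.3742] c [ 0.5844 -0.3745] [0.025 0.026] longaxis 41.8
head 240 mean [ 0.5273 -0.4569] c [ 0.5276 -0.4611] [0.024 0.07 ] longaxis -83.9
head 164 mean [ 0.5311 -0.4545] c [ 0.5305 -0.4599] [0.026 0.078] longaxis -82.6
```

View pics/m16.png

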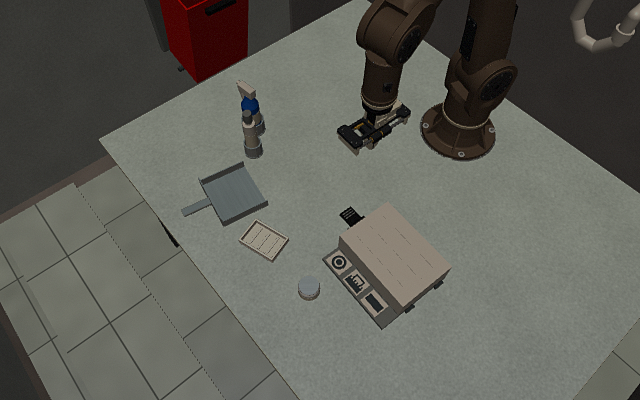

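Run:
```python
from h import *
grab("top","t17")
for f in("top0","t16","t17"):
    P=load(f)[2]; print(f,[np.nanmedian(P[(abs(P[...,0]-.5)<.03)&(abs(P[...,1]-y)<.008)][:,2]).round(4) for y in(.085,.15,.2,.25,.31)], "head z",np.nanmedian(P[(abs(P[...,0]-.5276)<.007)&(abs(P[...,1]+.461)<.02)][:,2]),"cap z",np.nanmedian(P[(abs(P[...,0]-.5844)<.008)&(abs(P[...,1]+.3745)<.008)][:,2]))
```

```text
top0 [np.float64(0.0856), np.float64(0.0854), np.float64(0.0847), np.float64(0.0848), np.float64(0.0839)] head z 0.006236268837159775 cap z 0.004408898660389071
t16 [np.float64(0.0865), np.float64(0.0859), np.float64(0.0848), np.float64(0.0848), np.float64(0.0837)] head z 0.19403958202360005 cap z 0.18586498584559663
t17 [np.float64(0.0867), np.float64(0.0861), np.float64(0.0851), np.float64(0.0853), np.float64(0.0837)] head z 0.19385331115304805 cap z 0.1861789468403563
```

Against the first picture the lid edge sits only about 1 mm higher (roughly 0.004 rad), and it is steady, so it has latched. Both bottles stand on the bottoms of their holders (tops at 0.194 m and 0.186 m).

```bash
python3 -c "
from cell import arm
print(arm.sign_off())"
```

```text
the job is handed in; nothing more can be done
None
```

I handed the job in with the brushes and soap bar in their labelled bays, the lid shut and latched, and both bottles upright in their own holders; early on a finger bumped and turned the spray bottle, but it stayed upright, and the sign-off gave no verdict.

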